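Check the moisture meter on its sprung pad and hold it in the drying box port

TASK

Pick up the upright moisture meter, press its foot down on the round sprung check pad until the pad is fully down and keep it there for half a second; then lift it and lower it, foot first and upright, through the rectangular slot in the lid of the wooden drying box until about 55 mm of the meter is below the lid's top. Finish still gripping the meter in that position, hanging in the slot clear of the box's floor and not pushed hard against the slot's sides: do not let go of it. Never let the meter fall over, and leave the other things on the bench where they stand.

Things in the scene. Friction and masses are not known exactly. Their poses are not given: they have to be found in the camera images.
- meter_mid (a point): Centre (71 mm above the foot) of the moisture meter: a plain dark grey upright block with rounded edges and a small display on one broad side, 30 mm thick along its x axis, 50 mm wide along its y axis, 142 mm tall along z, about 0.2 kg, loose, standing on its flat foot on the bench. Grasp it from above across its 30 mm thickness, in its upper half. Either of the two half turns fits the slot.
- meter: The same moisture meter, origin at the centre of its foot; axes as above.
- pad_top (a point): Centre of the top face of the check pad: a level metal disc with a rubber facing, 72 mm across, on a round dark steel base 100 mm across and 22 mm high, fixed to the bench. At rest the top face is 36 mm above the bench; it sinks 10 mm straight down against a spring (about 1.4 N to start, about 8.5 N fully down) to a hard stop; it does not stay down. The meter's weight alone does not press it fully down.
- port (a point): Centre of the slot's mouth, on the top face of the drying box's lid, 100 mm above the bench. z is up; the slot goes straight through the 12 mm lid and is 34 mm wide along this point's x axis and 54 mm long along its y axis (2 mm clearance on each side of the meter's 30 x 50 mm section), with a 2 mm chamfer. Below it is an empty space 77 mm deep under the lid: the box's floor is 89 mm below the lid's top.
- drying_box: The drying box: plywood, 146 mm (x) by 206 mm (y) over the lid, 100 mm high, a clear pane in its front, fixed to the bench, turned by up to 0.3 rad. Origin at the centre of its underside, axes as the slot's.
- short_log: Bystander: short piece of round timber in bark, 94 mm across, 105 mm tall, loose. It and the meter may have swapped places. Origin under its centre.
- sanding_block: Bystander: sanding block 52 x 68 x 24 mm, loose, near the front edge at the left.
- turned_knob: Bystander: small turned wooden piece, 36 mm across and 52 mm tall, loose, beside the lathe.
- square_blank: Bystander: square wooden blank 22 x 150 x 22 mm (long axis y), loose, lying near the front edge, pointing away from the robot.
- check_pad (a joint): How far the check pad is pressed: 0 at rest, 0.010 m fully down.
- check_base: The fixed base of the check pad; origin at the centre of its underside. The pad is part of it.
Mind the look-alikes: they are no part of the job. What is shaped like the meter but pink is not meant.

How it is judged (in metres and radians):
On the way, in this order (a step that is already met when the one before it is completed fails the run):
1. The meter, gripped and upright, holds the check pad fully down (value of joint check_pad above 0.0085 m and contact force between meter and the fingers above 2 N and contact force between meter and check_base above 4 N and angle between meter's own z axis and vertical below 0.2 rad), for 0.3 s.
2. The meter's foot has passed down through the slot (z of meter_mid in the frame of port below 0.046 m and horizontal distance between meter_mid and port below 0.012 m and angle between the z axis of meter and the z axis of port, either way round below 0.12 rad), for 0.1 s.
At the end, for the whole second after the job is handed in: The meter is still gripped and at rest in the slot: 40 to 70 mm of it is below the lid's top, within 12 mm of the slot's centre, its long axis within 0.12 rad of vertical, and it pushes on the box with less than 10 N (z of meter_mid in the frame of port between 0.001 and 0.031 m and horizontal distance between meter_mid and port below 0.012 m and angle between the z axis of meter and the z axis of port, either way round below 0.12 rad and contact force between meter and the fingers above 2 N and contact force between meter and drying_box below 10 N and linear speed of meter below 0.02 m/s); the arm keeps its last pose, push and grip.
It fails at once if The meter tips over (angle between meter's own z axis and vertical above 0.7 rad).
It fails at once if A bystander is moved more than 25 mm (distance of any of short_log, sanding_block, turned_knob, square_blank from where it was at the start of the episode above 0.025 m).
It also fails if it takes over 51 s, if anything falls off the work surface, if the arm or the gripper's body presses on something with over 40 N, if the wrist force passes 120 N, or if a joint passes its speed limit or range.

ROBOT

A 6-joint arm with a two-finger parallel gripper is mounted at the origin on a cart in front of the work surface, level with it; the furniture and walls round the work are solid. World frame = base frame: x ahead of the robot, y to its left, z up, the work surface at z = 0. Lengths are in mm, angles in rad, forces in N, time in s.
With the tool pointing down it reaches from about 400 to 925 mm from the base axis. Payload 12.5 kg.
Tool frame: the origin (TCP) lies at the very end of the fingers, on their centre line; the grasp point (between the pads) lies 19 mm behind it; z points along the fingers, y is the direction in which the jaws open and shut (so a half turn about z gives the same grasp; the last joint's range is limited). The gripper opens to 95 mm and grips with 3 to 60 N. Pads are 20 mm wide; open, the fingers measure 119 mm over their backs; the gripper's body (75 mm by 180 mm) begins 59 mm behind the grasp point.
Start: joints at [1.089, 0.491, 1.559, -0, 1.092, -0.106], TCP at [229.37, 581.409, 214.661] pointing down, gripper open.
Joint ranges: [-3.1, 3.1], [-0.84, 2.19], [0.05, 2.79], [-1.13, 4.28], [0.06, 2.93], [-2.69, 2.69]. Speed limits (rad/s): [2.22, 2.22, 2.79, 3.14, 3.14, 3.14].

INTERFACE

Orientations are given as [roll, pitch, yaw] about the fixed x, y, z axes, in that order (R = Rz(yaw) Ry(pitch) Rx(roll)).
In Python, from cell import env, read_camera, get_calibration gives the robot as it stands.
- The arm moves only by the tool arm_command, never from a script. Its argument "targets" is a list of rows, each a list of 3 entries, a list of its own where there are three numbers: the turn, a rotation vector about the tool's x, y, z in rad, then the shift along the tool's x, y, z in m, then the closure in counts, from 0 (fully open) to 255 (shut). In form: [[[rx, ry, rz], [tx, ty, tz], fingers], ...]. A call has 1 to 8 rows; each row is the pose to reach, as a shift and turn from the pose commanded when the call began, along the tool's axes at that moment; what a row does not reach only later rows make up. A row lasts 1/10 s, in which the tool goes at most 50 mm and 8.59 degrees, less where a joint would pass 70% of its speed; a pose out of reach is approached as far as the arm can. A call with a gripper value outside its range is refused whole. The fingers move at their own pace and stop on an object; the grip force is fixed at half the most. Time passes only in rows, so rows that repeat a pose let the fingers close. It gives the time, the measured TCP pose, the force and the opening at its end, in the units of the state.
- env.state(): the state, without advancing time (a new reading comes with each control period).
- read_camera(name): name is "scene" or "top"; returns (picture, depth): 384x512x3 uint8, blue, green, red; 384x512 float32, mm along the optical axis (not along the pixel's ray), 0 where there is no reading.
- get_calibration(name): a dict with "vfov" (degrees; the focal length in pixels is half the picture's height over the tangent of half this angle, whatever the lens; pixels are square), "cx", "cy" (the principal point, pixels), "world_from_camera" (4x4, takes a point from camera to world coordinates). Camera axes: x right, y down, z forward; pixel columns grow to the right and rows downward; lengths in mm; the calibration is good to about 2 mm. A picture is of the moment at which its call begins. get_calibration takes no time and is no camera call.
- env.job_done(): hands the job in, once; it reports no verdict.
The state is a dict: "t": time; "joints": joint angles; "qvel": joint speeds; "tau": joint torques, N m; "eef_pos": TCP position; "tcp_rot": TCP orientation; "ft_force": force on the tool from outside, world axes, zero at the start; "moment": the same for the moment, N m; "opening": opening from 0.0 (shut) to 1.0 (fully open).
Only numpy, scipy, OpenCV 4.12 (cv2) and the standard library are available. Lean on these libraries where they do the work, as an engineer would, in place of code of your own. Each camera call takes 0.05 s, during which the arm holds its last target.

## Working session

There is one attempt and no reset: what is moved stays moved. The work goes in short steps, Python scripts to look and compute and a tool call to move; the robot and the scene stay as the last step left them, time stands still between calls to the robot, and variables do not carry over. Pictures are saved under pics/ and viewed, and the job is handed in when it is done.

Besides the shell and the picture viewer there is one more tool, called after "Call:" by a JSON object that holds its "name" and its "arguments", one argument or row to a line. arm_command: Moves the arm, as the interface text tells. Its arguments: {"type":"object","properties":{"targets":{"type":"array"}},"required":["targets"]}

```bash
mkdir -p pics; ls
python3 - <<'E'
from cell import env, read_camera, get_calibration
import cv2, numpy as np
print(env.state())
for n in ("scene","top"):
    p,d=read_camera(n); np.save(f"pics/{n}0_d.npy",d); cv2.imwrite(f"pics/{n}0.png",p)
    c=get_calibration(n); print(n,c)
E
```

```text
pics
{'t': 0.0, 'joints': array([ 1.08940872e+00,  4.91543164e-01,  1.55946281e+00, -1.83756482e-05,
        1.09170566e+00, -1.05604888e-01]), 'qvel': array([-8.05215609e-04, -2.03024391e-03,  3.92023186e-04,  4.69303258e-04,
        5.84735420e-05, -6.04549092e-04]), 'tau': array([-1.91343832e-03, -6.12640071e+01, -2.58183235e+01,  6.92352327e-02,
        4.80918330e-02, -8.76712147e-05]), 'eef_pos': array([229.24353439, 581.16801101, 214.06733645]), 'tcp_rot': array([-3.14047819e+00, -1.01743682e-04,  2.76581835e+00]), 'ft_force': array([-0.06358127,  0.61810804,  0.53421968]), 'moment': array([-0.04102872,  0.0058151 ,  0.01813116]), 'opening': 0.9981445817844281}
scene {'vfov': 46.44657550254931, 'cx': 256.5271394264663, 'cy': 190.95987354474622, 'world_from_camera': array([[ 7.58584274e-01, -3.80365674e-01,  5.29029161e-01,
        -1.90411056e+02],
       [-6.51539180e-01, -4.51315530e-01,  6.09763060e-01,
        -8.30750024e+02],
       [ 6.82613943e-03, -8.07239894e-01, -5.90184003e-01,
         9.06368258e+02],
       [ 0.00000000e+00,  0.00000000e+00,  0.00000000e+00,
         1.00000000e+00]])}
top {'vfov': 55.993912661409674, 'cx': 257.0896902512942, 'cy': 190.09644535566346, 'world_from_camera': array([[ 1.88819287e-02, -9.87699375e-01,  1.55220542e-01,
         3.65546269e+02],
       [-9.99804860e-01, -1.95542676e-02, -2.80564533e-03,
         2.82788020e+01],
       [ 5.80635815e-03, -1.55137276e-01, -9.87875858e-01,
         1.30778071e+03],
       [ 0.00000000e+00,  0.00000000e+00,  0.00000000e+00,
         1.00000000e+00]])}
```

View pics/scene0.png

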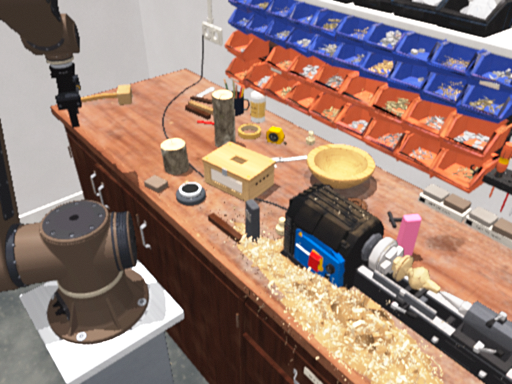

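View pics/top0.png

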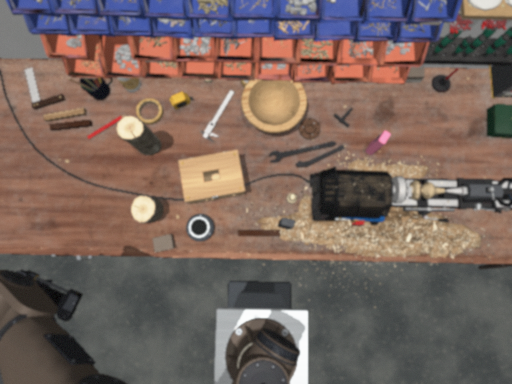

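Candidates for the meter: a dark grey block at scene (252,220) / top (287,223); a pink block at scene (408,232) / top (380,140), which the task excludes; and the black lathe body at scene (333,225). I choose the grey block and check it in close crops.

Run:
```python
import cv2, numpy as np
s=cv2.imread("pics/scene0.png");t=cv2.imread("pics/top0.png")
a=cv2.resize(s[190:250,210:290],None,fx=7,fy=7,interpolation=cv2.INTER_CUBIC)
cv2.imwrite("pics/c1.png",a)
b=cv2.resize(t[140:250,150:310],None,fx=5,fy=5,interpolation=cv2.INTER_CUBIC)
cv2.imwrite("pics/c2.png",b)
```

```text
(no output)
```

View pics/c1.png

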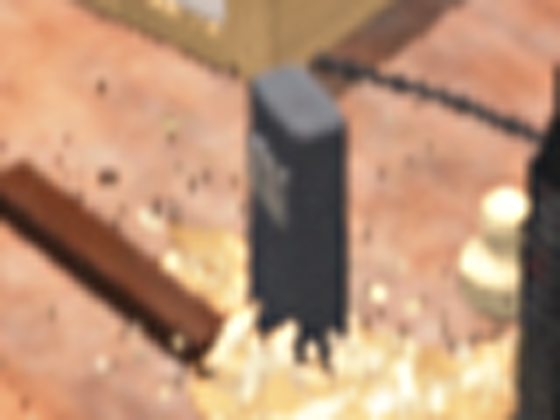

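View pics/c2.png

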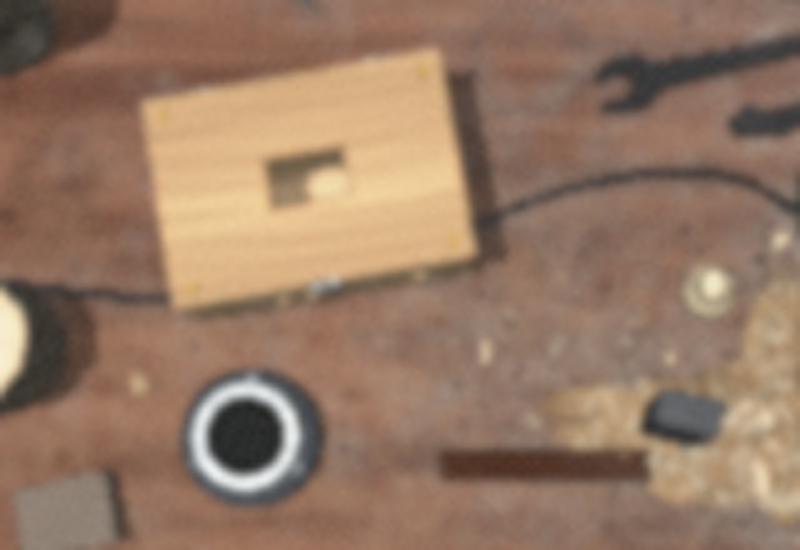

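The first crop shows an upright dark grey block with a pale display on its left side face, next to the end of the brown blank: this is the meter. The knob stands at crop (490,260). The top crop shows the lid, the slot at about (307,178), the pad at (245,437) and the meter's top at about (690,415). Next I measure these.

```bash
cat > h.py <<'E'
import cv2, numpy as np
from cell import env, read_camera, get_calibration
C={n:get_calibration(n) for n in("scene","top")}
def f(n): return 192/np.tan(np.radians(C[n]["vfov"])/2)
def cloud(n,d):
    v,u=np.mgrid[0:384,0:512]; c=C[n]
    P=np.stack([(u-c["cx"])/f(n)*d,(v-c["cy"])/f(n)*d,d],-1)
    T=c["world_from_camera"]; W=P@T[:3,:3].T+T[:3,3]; W[d==0]=np.nan; return W
def ray(n,u,v,z):
    c=C[n];T=c["world_from_camera"]
    r=T[:3,:3]@np.array([(u-c["cx"])/f(n),(v-c["cy"])/f(n),1]); o=T[:3,3]
    return o+r*(z-o[2])/r[2]
def proj(n,p):
    T=np.linalg.inv(C[n]["world_from_camera"]); q=T[:3,:3]@np.asarray(p,float)+T[:3,3]
    return np.array([q[0]/q[2]*f(n)+C[n]["cx"],q[1]/q[2]*f(n)+C[n]["cy"]])
def pix(n,img): pass
E
python3 - <<'E'
from h import *
np.set_printoptions(precision=1,suppress=True)
for n in("top","scene"):
    W=cloud(n,np.load(f"pics/{n}0_d.npy"))
    x,y,z=W[...,0],W[...,1],W[...,2]
    g=(x>350)&(x<520)&(y>-250)&(y<250)&(abs(z)<8)
    print(n,"bench z",np.median(z[g]))
    m=(z>130)&(z<155)&(x>350)&(x<520)&(y>-160)&(y<-20); P=W[m]
    print("meter",m.sum(),P.mean(0),cv2.minAreaRect(P[:,:2].astype(np.float32)), np.median(P[:,2]))
    vv,uu=np.where(m);print(uu.min(),uu.max(),vv.min(),vv.max())
    m=(z>93)&(z<107)&(x>400)&(x<750)&(y>-10)&(y<330); 
    k,l,st,ce=cv2.connectedComponentsWithStats(m.astype(np.uint8)); i=1+st[1:,4].argmax(); P=W[l==i]
    print("lid",len(P),np.median(P[:,2]),cv2.minAreaRect(P[:,:2].astype(np.float32)))
    m=(z>28)&(z<44)&(x>350)&(x<520)&(y>80)&(y<260); P=W[m]
    print("pad",m.sum(),np.median(P[:,2]),cv2.minEnclosingCircle(P[:,:2].astype(np.float32)),P.mean(0))
    m=(z>60)&(z<250)&(x>350)&(x<850)&(y>200)&(y<450)
    k,l,st,ce=cv2.connectedComponentsWithStats(m.astype(np.uint8))
    for i in range(1,k):
        if st[i,4]>40: P=W[l==i];print("tall",P.min(0),P.max(0),len(P))
    m=(z>10)&(z<320)&(x>350)&(x<650)&(y>-160)&(y<-20); P=W[m]; 
    k,l,st,ce=cv2.connectedComponentsWithStats(m.astype(np.uint8))
    for i in range(1,k):
        if st[i,4]>10: P=W[l==i];print("near",P.min(0),P.max(0),len(P))
E
```

```text
top bench z 1.0113162132088291
meter 115 [445.4 -76.1 142.3] ((445.70062255859375, -76.35755920410156), (45.83723449707031, 26.25370216369629), 77.34497833251953) 142.24774335551479
281 295 218 227
lid 2413 100.94290880527706 ((602.0149536132812, 181.41018676757812), (150.71791076660156, 206.482666015625), 11.556279182434082)
pad 337 37.076008159481944 ((455.86700439453125, 235.96241760253906), 63.4044189453125) [431.1 224.7  36.9]
tall [688.8 381.7  60.3] [765.8 449.6 223.1] 845
tall [510.4 200.1  61.6] [669.9 294.7 109.6] 1041
tall [436.7 361.1  60.9] [528.8 445.6 111.4] 604
near [ 590.9 -158.3   11.6] [631.4 -94.7  61.1] 49
near [ 572.6 -156.7   12.4] [ 583.9 -141.1   20.8] 12
near [ 523.4 -116.1   15.6] [555.9 -83.3  56.2] 79
near [ 382. -160.   10.] [558.5 -20.  147.1] 934
scene bench z 1.2055101234683434
meter 134 [443.6 -81.8 140. ] ((446.5135498046875, -79.91402435302734), (45.28788757324219, 27.9152889251709), 73.27559661865234) 141.4491290850578
245 259 199 212
lid 1492 100.68150489169 ((604.2940673828125, 179.63873291015625), (156.98416137695312, 210.501220703125), 11.65873908996582)
pad 263 37.004912701992225 ((457.46038818359375, 232.46742248535156), 65.98301696777344) [432.3 221.   36.5]
tall [689.  377.3  60. ] [765.2 450.  221.3] 918
tall [438.3 352.6  60.1] [530.7 442.3 109.7] 499
tall [512.8 200.   60.4] [679.5 297.2 106.3] 671
near [ 381.9 -160.    10. ] [511.7 -20.1 146.1] 1276
near [ 512.4 -135.9   10.4] [550.8 -87.4  55.7] 107
```

```bash
cat >> h.py <<'E'
def fitrect(n,img,z,L,x0,half=6):
    """fit rectangle L=(lx,ly) at height z, init x0=(x,y,yaw), maximise |grad| along edges (soft)"""
    from scipy.optimize import minimize
    g=cv2.GaussianBlur(img.astype(np.float32),(0,0),0.8)
    gx=cv2.Sobel(g,cv2.CV_32F,1,0);gy=cv2.Sobel(g,cv2.CV_32F,0,1)
    m=np.sqrt((gx**2+gy**2).sum(-1)); m=cv2.GaussianBlur(m,(0,0),0.7)
    lx,ly=L[0]/2,L[1]/2;t=np.linspace(-.93,.93,80)
    pts=np.concatenate([np.c_[t*lx,0*t+ly],np.c_[t*lx,0*t-ly],np.c_[0*t+lx,t*ly],np.c_[0*t-lx,t*ly]])
    w=np.r_[np.full(160,lx/(lx+ly)),np.full(160,ly/(lx+ly))]
    def cost(p):
        c,s=np.cos(p[2]),np.sin(p[2])
        q=np.array([proj(n,(p[0]+a*c-b*s,p[1]+a*s+b*c,z)) for a,b in pts],np.float32)
        v=cv2.remap(m,q[:,0].reshape(1,-1),q[:,1].reshape(1,-1),cv2.INTER_CUBIC)[0]
        return -(v*w).sum()
    r=minimize(cost,x0,method="Nelder-Mead",options=dict(initial_simplex=np.array([x0]+[list(np.array(x0)+d) for d in ([4,0,0],[0,4,0],[0,0,.05])]),xatol=.02,fatol=.01))
    return r.x,r.fun
E
python3 - <<'E'
from h import *
np.set_printoptions(precision=3,suppress=True)
for n in("top","scene"):
    im=cv2.imread(f"pics/{n}0.png")
    print(n,"lid",fitrect(n,im,100,(146,206),[603,180.5,.202]))
    print(n,"slot",fitrect(n,im,100,(34,54),[603,180.5,.202]),fitrect(n,im,100,(38,58),[603,180.5,.202]))
    print(n,"meter",fitrect(n,im,142,(30,50),[446,-78,-.24]),fitrect(n,im,141,(28,48),[446,-78,-.24]))
print(ray("top",198.6,227,36))
s=cv2.imread("pics/scene0.png")
cv2.imwrite("pics/c3.png",cv2.resize(s[135:215,140:290],None,fx=5,fy=5,interpolation=cv2.INTER_CUBIC))
E
```

```text
top lid (array([604.193, 182.274,   0.201]), np.float64(-47251.54756147211))
top slot (array([604.693, 184.196,   0.236]), np.float64(-37168.40480058844)) (array([603.683, 182.734,   0.195]), np.float64(-33382.44613420963))
top meter (array([442.077, -70.455,  -0.162]), np.float64(-40694.450556755066)) (array([441.651, -69.861,  -0.154]), np.float64(-40330.55308131168))
scene lid (array([603.217, 180.135,   0.202]), np.float64(-59677.062347065315))
scene slot (array([603.29 , 178.951,   0.158]), np.float64(-53607.851285761055)) (array([603.576, 179.263,   0.164]), np.float64(-46336.7088748614))
scene meter (array([446.498, -78.953,  -0.017]), np.float64(-36602.125163555145)) (array([447.249, -78.901,  -0.205]), np.float64(-37774.121385273174))
[430.403 227.173  36.   ]
```

View pics/c3.png

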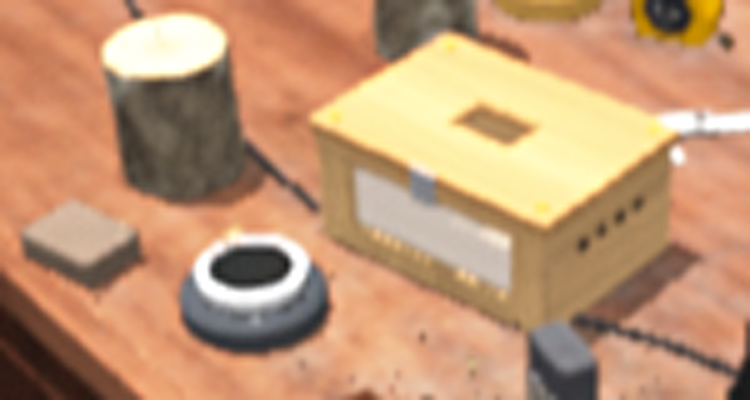

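The crop shows the box with its slot at about (495,123) and the pad at (252,268), with the log and the sanding block clear of both. The port is at about (603.7, 181.2) with yaw 0.20, the meter at about (446, -78) with yaw about -0.23, and the pad at about (430, 226).

```bash
cat >> h.py <<'E'
from scipy.spatial.transform import Rotation as Ro
def Rw(yaw): return Ro.from_euler("xyz",[np.pi,0,yaw])
def plan(cur,tgt):
    """cur,tgt = (x,y,z,yaw) tool down. returns turn about tool z and shift (m) in tool axes"""
    R=Rw(cur[3]); d=R.inv().apply(np.array(tgt[:3])-np.array(cur[:3]))/1000
    rv=(R.inv()*Rw(tgt[3])).as_rotvec()
    print("turn",np.round(rv,4),"shift",np.round(d,4),"rows>=",np.ceil(max(np.linalg.norm(d)/.05,np.linalg.norm(rv)/.1499)))
def st():
    s=env.state(); print("t",round(s["t"],2),"pos",np.round(s["eef_pos"],1),"rpy",np.round(s["tcp_rot"],4),"F",np.round(s["ft_force"],1),"op",round(s["opening"],3))
E
python3 - <<'E'
from h import *
c=(229.37,581.41,214.66,2.766)
a=(470,250,300,2.05)
plan(c,a)
b=(446,-78,240,1.34)
plan(a,b)
E
```

```text
turn [ 0.    -0.     0.716] shift [-0.3454 -0.22   -0.0853] rows>= 9.0
turn [-0.   -0.    0.71] shift [-0.28   -0.1725  0.06  ] rows>= 7.0
```

Call:
{"name": "arm_command", "arguments": {
  "targets": [
    [[0,0,0.09],[-0.02,-0.02,-0.04],0],
    [[0,0,0.18],[-0.06,-0.04,-0.06],0],
    [[0,0,0.27],[-0.1,-0.065,-0.085],0],
    [[0,0,0.36],[-0.14,-0.09,-0.085],0],
    [[0,0,0.45],[-0.18,-0.115,-0.085],0],
    [[0,0,0.54],[-0.22,-0.14,-0.085],0],
    [[0,0,0.63],[-0.26,-0.165,-0.085],0],
    [[0,0,0.7],[-0.3,-0.19,-0.085],0]
  ]
}}

```text
t: 0.9
eef_pos: [439.4, 292.8, 299.6]
tcp_rot: [-3.142, -0.0, 2.062]
ft_force: [0.8, 0.8, 0.7]
opening: 1.0
```

Run:
```python
from h import *
st()
R=Rw(2.766);p=np.array((229.37,581.41,214.66))+R.apply([-300,-190,-85]);print(p)
c=(*p,2.766-.7)
plan(c,(446,-78,260,1.34))
```

```text
t 0.9 pos [439.4 292.8 299.6] rpy [-3.1415e+00 -1.0000e-04  2.0623e+00] F [0.8 0.8 0.7] op 1.0
[438.76056839 294.60764668 299.66      ]
turn [ 0.    -0.     0.726] shift [-0.3313 -0.1707  0.0397] rows>= 8.0
```

Call:
{"name": "arm_command", "arguments": {
  "targets": [
    [[0,0,0.09],[-0.041,-0.021,0],0],
    [[0,0,0.18],[-0.083,-0.043,0],0],
    [[0,0,0.27],[-0.124,-0.064,0],0],
    [[0,0,0.36],[-0.166,-0.085,0],0],
    [[0,0,0.45],[-0.207,-0.107,0.01],0],
    [[0,0,0.54],[-0.249,-0.128,0.02],0],
    [[0,0,0.63],[-0.29,-0.149,0.03],0],
    [[0,0,0.726],[-0.3313,-0.1707,0.04],0]
  ]
}}

```text
t: 1.7
eef_pos: [445.4, -79.9, 259.3]
tcp_rot: [3.141, -0.0, 1.336]
ft_force: [1.8, -0.2, -0.5]
opening: 1.0
```

Call:
{"name": "arm_command", "arguments": {
  "targets": [
    [[0,0,0],[0,0,0.02],0],
    [[0,0,0],[0,0,0.04],0],
    [[0,0,0],[0,0,0.06],0],
    [[0,0,0],[0,0,0.07],0],
    [[0,0,0],[0,0,0.07],0]
  ]
}}

```text
t: 2.2
eef_pos: [445.4, -77.9, 188.7]
tcp_rot: [-3.139, -0.0, 1.34]
ft_force: [-0.7, 0.3, -0.5]
opening: 1.001
```

Run:
```python
from h import *
st()
for n in("scene","top"):
    p,d=read_camera(n); np.save(f"pics/{n}1_d.npy",d); cv2.imwrite(f"pics/{n}1.png",p)
    u,v=proj(n,(446,-78,150)).astype(int)
    cv2.imwrite(f"pics/{n}1c.png",cv2.resize(p[v-45:v+45,u-55:u+55],None,fx=6,fy=6,interpolation=cv2.INTER_CUBIC))
```

```text
t 2.2 pos [445.4 -77.9 188.7] rpy [-3.1392e+00 -3.0000e-04  1.3398e+00] F [-0.7  0.3 -0.5] op 1.001
```

View pics/scene1c.png

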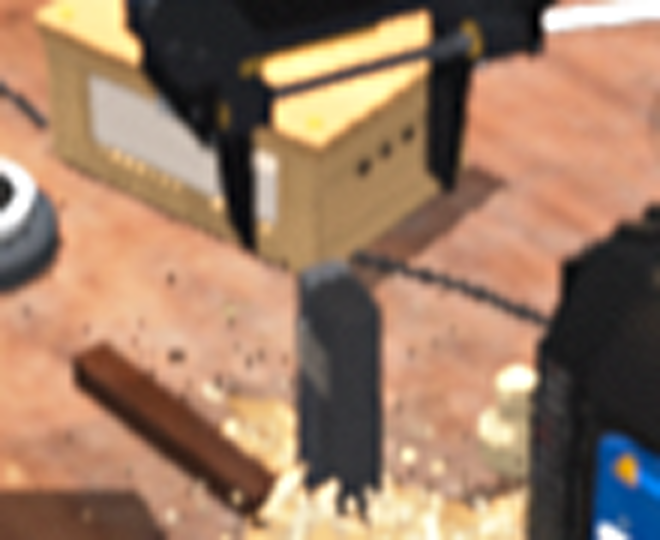

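View pics/top1c.png

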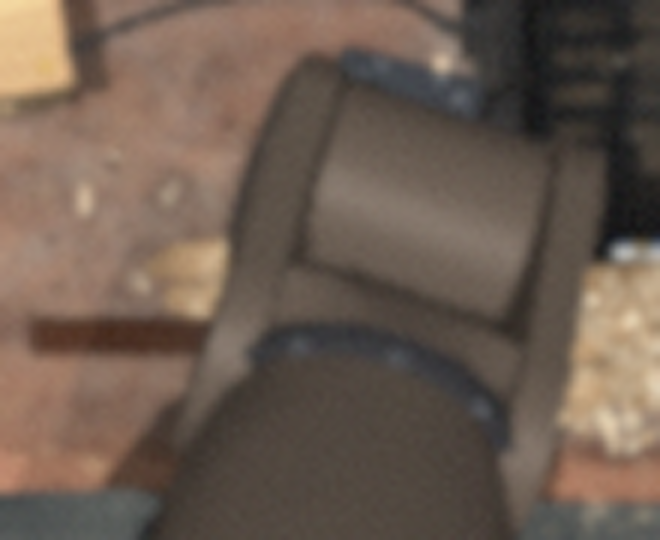

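The scene crop shows the open fingers straddling the meter, with tips at (245,245) and (445,185) and the meter's top at about (340,275). The arm hides the meter from the top camera. I check the lathe's height before descending.

Run:
```python
from h import *
W=cloud("top",np.load("pics/top0_d.npy"))
x,y,z=W[...,0],W[...,1],W[...,2]
for a in range(-100,-260,-20):
    m=(x>380)&(x<620)&(y<a)&(y>a-20); m2=m&(z>60)
    print(a,np.nanpercentile(z[m],[50,99]), np.nanmin(x[m2]) if m2.any() else None)
S=cloud("scene",np.load("pics/scene0_d.npy"))
# meter side faces in scene : bounds at mid heights
x,y,z=S[...,0],S[...,1],S[...,2]
m=(z>60)&(z<130)&(x>400)&(x<480)&(y>-125)&(y<-40);print(m.sum(),cv2.minAreaRect(S[m][:,:2].astype(np.float32)))
print(proj("scene",(446,-78,189)),proj("scene",(446,-78,142)))
```

```text
-100 [ 6.41766222 53.2464206 ] None
-120 [ 6.57086377 38.72847771] None
-140 [17.16847858 58.18052926] 593.8298884855012
-160 [ 85.4940826  201.77965465] 473.3639440775088
-180 [182.17260917 218.96716161] 467.10735145717433
-200 [190.89602577 224.18365638] 461.21112408043217
-220 [201.05256668 225.36611535] 457.9043977438595
-240 [195.01513413 224.2743612 ] 462.4131003702891
291 ((437.18939208984375, -82.1087646484375), (27.81545639038086, 50.72930908203125), 21.838760375976562)
[251.91262311 189.96572191] [251.90014329 203.60435223]
```

Call:
{"name": "arm_command", "arguments": {
  "targets": [
    [[0,0,0],[0,0,0.02],0],
    [[0,0,0],[0,0,0.04],0],
    [[0,0,0],[0,0,0.06],0],
    [[0,0,0],[0,0,0.08],0],
    [[0,0,0],[0,0,0.095],0],
    [[0,0,0],[0,0,0.105],0],
    [[0,0,0],[0,0,0.108],0],
    [[0,0,0],[0,0,0.108],0]
  ]
}}

```text
t: 3.1
eef_pos: [446.1, -78.1, 81.9]
tcp_rot: [3.141, -0.0, 1.34]
ft_force: [-0.3, 0.5, 0.4]
opening: 1.001
```

Run:
```python
from h import *
st()
p,d=read_camera("scene"); cv2.imwrite("pics/s2.png",p)
u,v=proj("scene",(446,-78,110)).astype(int)
cv2.imwrite("pics/s2c.png",cv2.resize(p[v-35:v+35,u-45:u+45],None,fx=8,fy=8,interpolation=cv2.INTER_CUBIC))
```

```text
t 3.1 pos [446.1 -78.1  81.9] rpy [ 3.1413e+00 -1.0000e-04  1.3399e+00] F [-0.3  0.5  0.4] op 1.001
```

View pics/s2c.png

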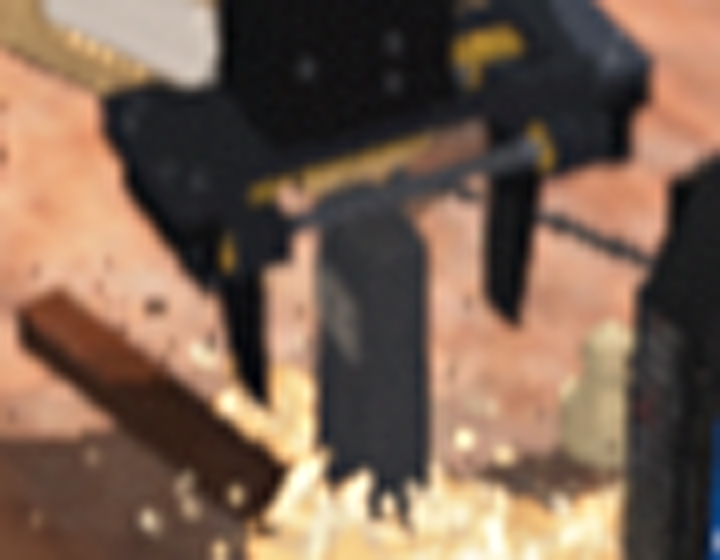

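The fingers straddle the meter, with tips at crop (258,395) and (510,318) and the meter centred between them at about x=372. I close.

Call:
{"name": "arm_command", "arguments": {
  "targets": [
    [[0,0,0],[0,0,0],120],
    [[0,0,0],[0,0,0],140],
    [[0,0,0],[0,0,0],160],
    [[0,0,0],[0,0,0],200],
    [[0,0,0],[0,0,0],255],
    [[0,0,0],[0,0,0],255],
    [[0,0,0],[0,0,0],255],
    [[0,0,0],[0,0,0],255]
  ]
}}

```text
t: 3.95
eef_pos: [445.9, -78.0, 81.6]
tcp_rot: [3.142, -0.0, 1.34]
ft_force: [-0.5, -0.4, -0.4]
opening: 0.385
```

Run:
```python
from h import *
st()
```

```text
t 3.95 pos [445.9 -78.   81.6] rpy [ 3.1416e+00 -1.0000e-04  1.3398e+00] F [-0.5 -0.4 -0.4] op 0.385
```

Call:
{"name": "arm_command", "arguments": {
  "targets": [
    [[0,0,0],[0,0,0],255],
    [[0,0,0],[0,0,0],255],
    [[0,0,0],[0,0,0],255]
  ]
}}

```text
t: 4.25
eef_pos: [445.8, -78.0, 81.6]
tcp_rot: [-3.142, -0.0, 1.34]
ft_force: [-0.2, 0.0, 0.0]
opening: 0.317
```

Call:
{"name": "arm_command", "arguments": {
  "targets": [
    [[0,0,0],[0,0,0],255],
    [[0,0,0],[0,0,0],255],
    [[0,0,0],[0,0,-0.01],255],
    [[0,0,0],[0,0,-0.03],255],
    [[0,0,0],[0,0,-0.06],255],
    [[0,0,0],[0,0,-0.09],255],
    [[0,0,0],[0,0,-0.12],255],
    [[0,0,0],[0,0,-0.14],255]
  ]
}}

```text
t: 5.05
eef_pos: [445.9, -78.0, 224.3]
tcp_rot: [3.139, 0.0, 1.34]
ft_force: [1.0, 0.0, -1.1]
opening: 0.317
```

Call:
{"name": "arm_command", "arguments": {
  "targets": [
    [[0,0,0],[0,0,0],255],
    [[0,0,0],[0,0,0],255]
  ]
}}

```text
t: 5.25
eef_pos: [445.5, -77.9, 221.5]
tcp_rot: [3.141, -0.0, 1.34]
ft_force: [-0.2, -0.1, -2.8]
opening: 0.311
```

Run:
```python
from h import *
st()
p,d=read_camera("scene"); cv2.imwrite("pics/s3.png",p); np.save("pics/s3_d.npy",d)
u,v=proj("scene",(446,-78,210)).astype(int)
cv2.imwrite("pics/s3c.png",cv2.resize(p[v-40:v+50,u-45:u+45],None,fx=6,fy=6,interpolation=cv2.INTER_CUBIC))
c=(446,-78,221.6,1.34)
plan(c,(430.5,226,221.6,1.56))
```

```text
t 5.25 pos [445.5 -77.9 221.5] rpy [ 3.1413e+00 -1.0000e-04  1.3398e+00] F [-0.2 -0.1 -2.8] op 0.311
turn [ 0.    0.   -0.22] shift [ 0.2924 -0.0846 -0.    ] rows>= 7.0
```

View pics/s3c.png

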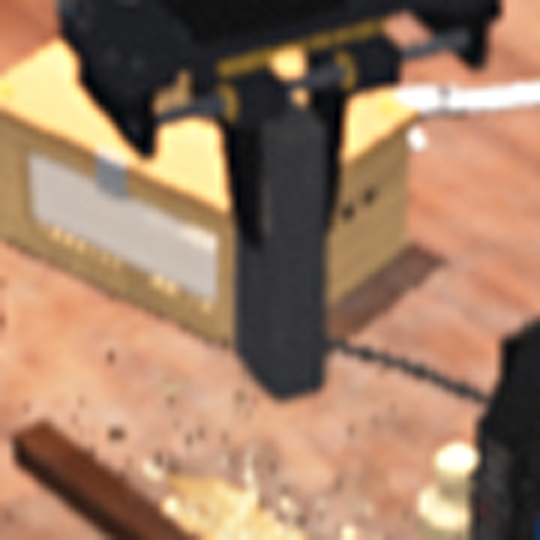

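The meter hangs upright in the fingers, with its foot at crop (285,390), and the weight change is about 2.8 N. I move over the pad.

Call:
{"name": "arm_command", "arguments": {
  "targets": [
    [[0,0,-0.02],[0.025,-0.007,0],255],
    [[0,0,-0.05],[0.065,-0.019,0],255],
    [[0,0,-0.08],[0.11,-0.032,0],255],
    [[0,0,-0.12],[0.155,-0.045,0],255],
    [[0,0,-0.15],[0.2,-0.058,0],255],
    [[0,0,-0.18],[0.24,-0.07,0],255],
    [[0,0,-0.2],[0.275,-0.08,0],255],
    [[0,0,-0.22],[0.2924,-0.0846,0],255]
  ]
}}

```text
t: 6.1
eef_pos: [429.5, 228.3, 220.1]
tcp_rot: [-3.139, 0.001, 1.563]
ft_force: [-0.3, -0.9, -1.3]
opening: 0.319
```

Call:
{"name": "arm_command", "arguments": {
  "targets": [
    [[0,0,0],[0,0,0.03],255],
    [[0,0,0],[0,0,0.06],255],
    [[0,0,0],[0,0,0.08],255],
    [[0,0,0],[0,0,0.08],255],
    [[0,0,0],[0,0,0.08],255]
  ]
}}

```text
t: 6.6
eef_pos: [430.3, 225.8, 141.2]
tcp_rot: [-3.14, 0.001, 1.56]
ft_force: [0.6, 0.8, -1.0]
opening: 0.31
```

```bash
cat >> h.py <<'E'
def tiltfit(d,xy,zl,zh,r=45):
    W=cloud("scene",d); m=(np.hypot(W[...,0]-xy[0],W[...,1]-xy[1])<r)&(W[...,2]>zl)&(W[...,2]<zh)
    P=W[m]; z=P[:,2]
    print("n",m.sum(),"zmin",np.nanpercentile(z,[1,5]))
    return P
E
python3 - <<'E'
from h import *
st()
p,d=read_camera("scene"); cv2.imwrite("pics/s4.png",p); np.save("pics/s4_d.npy",d)
u,v=proj("scene",(430,226,110)).astype(int)
cv2.imwrite("pics/s4c.png",cv2.resize(p[v-45:v+45,u-50:u+50],None,fx=6,fy=6,interpolation=cv2.INTER_CUBIC))
p,_=read_camera("top"); cv2.imwrite("pics/t4.png",p)
E
```

```text
t 6.6 pos [430.3 225.8 141.2] rpy [-3.1398e+00  6.0000e-04  1.5597e+00] F [ 0.6  0.8 -1. ] op 0.31
```

View pics/s4c.png

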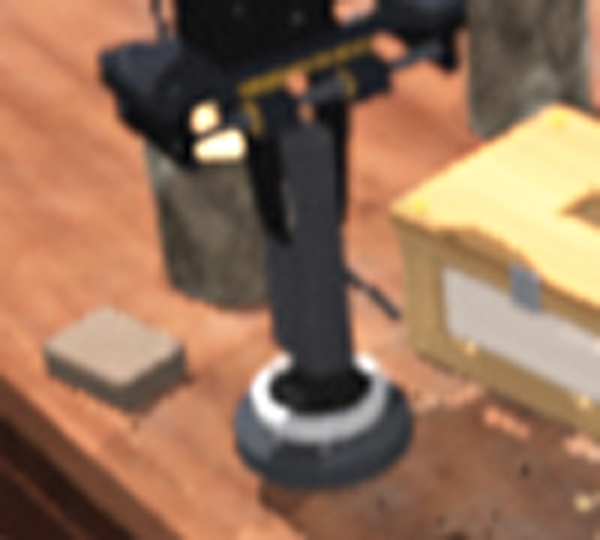

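The foot is over the pad's black centre, at crop (318,375) against the pad centre at (320,388), about 24 mm above it. I press gradually.

Call:
{"name": "arm_command", "arguments": {
  "targets": [
    [[0,0,0],[0,0,0.01],255],
    [[0,0,0],[0,0,0.02],255],
    [[0,0,0],[0,0,0.025],255],
    [[0,0,0],[0,0,0.03],255],
    [[0,0,0],[0,0,0.03],255],
    [[0,0,0],[0,0,0.03],255]
  ]
}}

```text
t: 7.3
eef_pos: [430.3, 225.9, 111.7]
tcp_rot: [-3.141, 0.0, 1.56]
ft_force: [-2.2, 0.2, 3.3]
opening: 0.317
```

Call:
{"name": "arm_command", "arguments": {
  "targets": [
    [[0,0,0],[0,0,0.002],255],
    [[0,0,0],[0,0,0.004],255],
    [[0,0,0],[0,0,0.005],255],
    [[0,0,0],[0,0,0.005],255]
  ]
}}

```text
t: 7.7
eef_pos: [430.3, 225.9, 107.4]
tcp_rot: [3.141, -0.0, 1.56]
ft_force: [-6.0, -1.6, 15.2]
opening: 0.313
```

Call:
{"name": "arm_command", "arguments": {
  "targets": [
    [[0,0,0],[0,0,0.0005],255],
    [[0,0,0],[0,0,0.0005],255],
    [[0,0,0],[0,0,0.0005],255],
    [[0,0,0],[0,0,0.0005],255],
    [[0,0,0],[0,0,0.0005],255],
    [[0,0,0],[0,0,0.0005],255],
    [[0,0,0],[0,0,0.0005],255],
    [[0,0,0],[0,0,0.0005],255]
  ]
}}

```text
t: 8.5
eef_pos: [430.3, 225.9, 107.3]
tcp_rot: [3.141, -0.0, 1.56]
ft_force: [-6.5, -3.2, 21.9]
opening: 0.317
```

Run:
```python
from h import *
st()
p,d=read_camera("scene"); cv2.imwrite("pics/s5.png",p); np.save("pics/s5_d.npy",d)
u,v=proj("scene",(430,226,90)).astype(int)
cv2.imwrite("pics/s5c.png",cv2.resize(p[v-45:v+45,u-50:u+50],None,fx=6,fy=6,interpolation=cv2.INTER_CUBIC))
st()
```

```text
t 8.5 pos [430.3 225.9 107.3] rpy [ 3.1411e+00 -3.0000e-04  1.5599e+00] F [-6.5 -3.2 21.9] op 0.317
t 8.55 pos [430.3 225.9 107.3] rpy [ 3.1411e+00 -3.0000e-04  1.5598e+00] F [-5.7 -2.8 21. ] op 0.318
```

View pics/s5c.png

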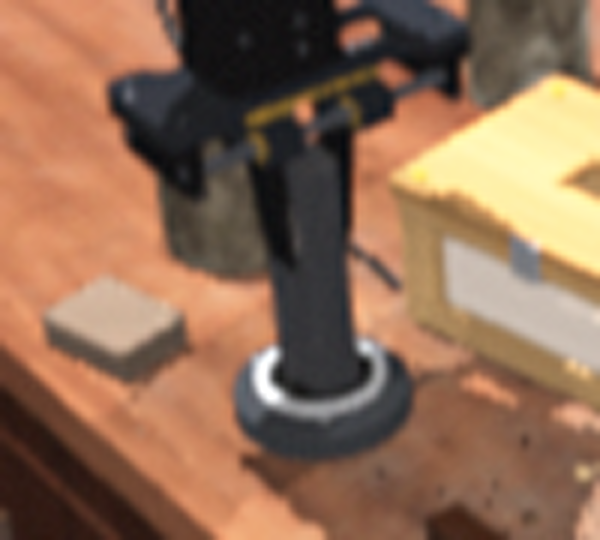

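The pad is visibly down into its base, with 21 N on the tool held for over 0.5 s. I lift and move over the box.

Call:
{"name": "arm_command", "arguments": {
  "targets": [
    [[0,0,0],[0,0,-0.01],255],
    [[0,0,0],[0,0,-0.03],255],
    [[0,0,0],[0,0,-0.06],255],
    [[0,0,0],[0,0,-0.09],255],
    [[0,0,0],[0,0,-0.12],255],
    [[0,0,0],[0,0,-0.14],255],
    [[0,0,0],[0,0,-0.14],255]
  ]
}}

```text
t: 9.25
eef_pos: [431.5, 226.4, 248.3]
tcp_rot: [3.137, -0.002, 1.56]
ft_force: [-0.1, 0.6, -1.6]
opening: 0.32
```

Run:
```python
from h import *
st()
plan((430.4,226,246.1,1.56),(603.7,181.2,221,1.7725))
```

```text
t 9.25 pos [431.5 226.4 248.3] rpy [ 3.1366e+00 -2.0000e-03  1.5598e+00] F [-0.1  0.6 -1.6] op 0.32
turn [-0.      0.     -0.2125] shift [-0.0429  0.1738  0.0251] rows>= 4.0
```

Call:
{"name": "arm_command", "arguments": {
  "targets": [
    [[0,0,-0.03],[-0.005,0.02,0],255],
    [[0,0,-0.08],[-0.015,0.06,0],255],
    [[0,0,-0.13],[-0.025,0.1,0.01],255],
    [[0,0,-0.18],[-0.035,0.14,0.02],255],
    [[0,0,-0.2125],[-0.0409,0.166,0.025],255],
    [[0,0,-0.2125],[-0.0429,0.1738,0.025],255],
    [[0,0,-0.2125],[-0.0429,0.1738,0.025],255],
    [[0,0,-0.2125],[-0.0429,0.1738,0.025],255]
  ]
}}

```text
t: 10.05
eef_pos: [602.8, 181.4, 220.6]
tcp_rot: [-3.141, -0.0, 1.772]
ft_force: [-0.0, -0.1, -1.6]
opening: 0.313
```

Run:
```python
from h import *
st()
p,d=read_camera("scene"); cv2.imwrite("pics/s6.png",p); np.save("pics/s6_d.npy",d)
u,v=proj("scene",(603.7,181.2,150)).astype(int); print(u,v)
cv2.imwrite("pics/s6c.png",cv2.resize(p[v-40:v+40,u-50:u+50],None,fx=7,fy=7,interpolation=cv2.INTER_CUBIC))
p,d=read_camera("top"); cv2.imwrite("pics/t6.png",p)
cv2.imwrite("pics/t6c.png",cv2.resize(p[110:230,150:310],None,fx=5,fy=5,interpolation=cv2.INTER_CUBIC))
```

```text
t 10.05 pos [602.8 181.4 220.6] rpy [-3.1406e+00 -2.0000e-04  1.7720e+00] F [-0.  -0.1 -1.6] op 0.313
237 146
```

View pics/s6c.png

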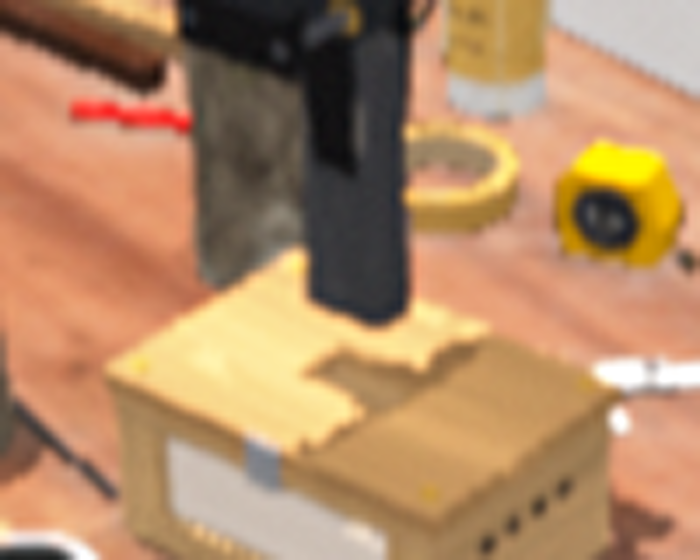

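View pics/t6c.png

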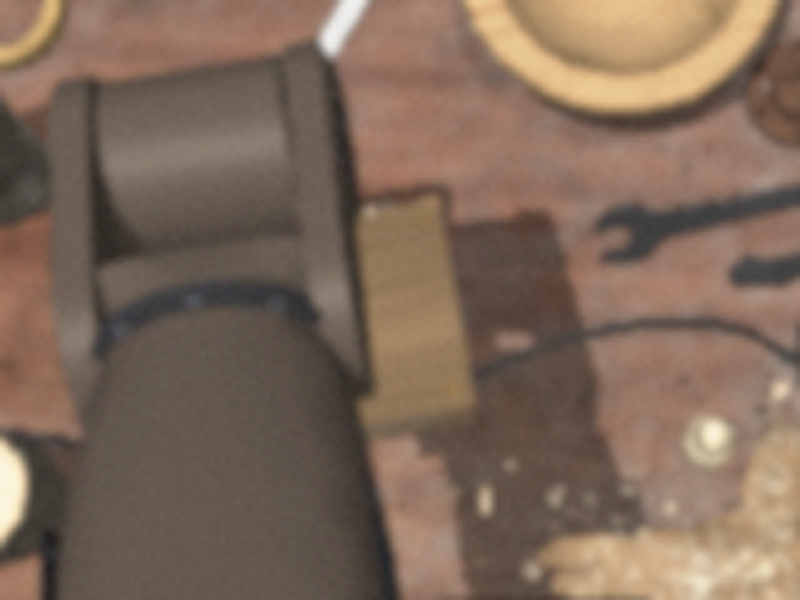

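The scene crop shows the meter over the lid, with its foot's lower corner at (375,322) and the slot at about (370,385). The arm hides the slot from the top camera. I lower to just above the lid and measure the foot against the slot.

Call:
{"name": "arm_command", "arguments": {
  "targets": [
    [[0,0,0],[0,0,0.01],255],
    [[0,0,0],[0,0,0.02],255],
    [[0,0,0],[0,0,0.03],255],
    [[0,0,0],[0,0,0.031],255],
    [[0,0,0],[0,0,0.031],255]
  ]
}}

```text
t: 10.65
eef_pos: [603.7, 181.1, 189.6]
tcp_rot: [-3.141, -0.0, 1.772]
ft_force: [0.8, 0.4, -1.7]
opening: 0.316
```

Run:
```python
from h import *
st()
p,d=read_camera("scene"); cv2.imwrite("pics/s7.png",p); np.save("pics/s7_d.npy",d)
u,v=proj("scene",(603.7,181.2,120)).astype(int); print(u,v)
print(u-40,v-30)
cv2.imwrite("pics/s7c.png",cv2.resize(p[v-30:v+30,u-40:u+40],None,fx=10,fy=10,interpolation=cv2.INTER_CUBIC))
print(fitrect("scene",p,100,(146,206),[603.2,180.1,.202]))
```

```text
t 10.65 pos [603.7 181.1 189.6] rpy [-3.1408 -0.      1.7723] F [ 0.8  0.4 -1.7] op 0.316
237 154
197 124
(array([6.02530554e+02, 1.81632077e+02, 2.15443035e-01]), np.float64(-37976.49482451244))
```

View pics/s7c.png

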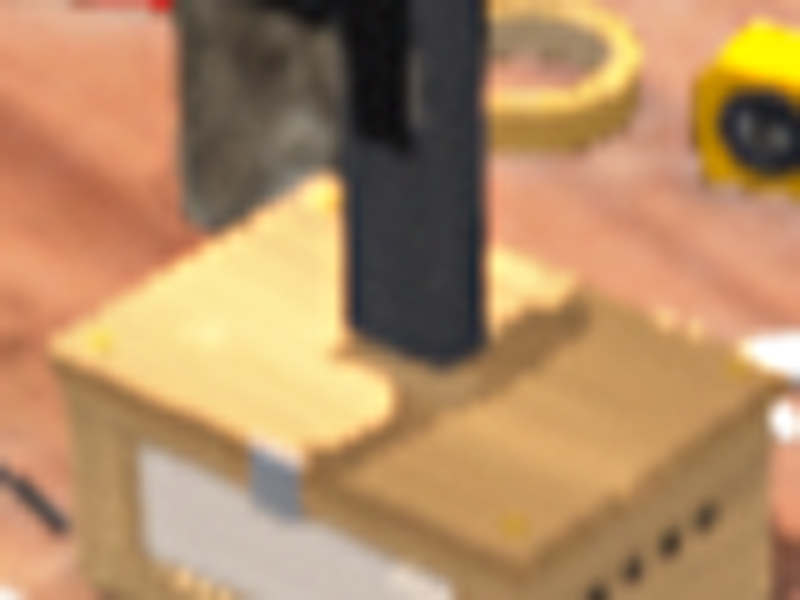

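```bash
cat >> h.py <<'E'
def boxsil(c,yaw,z0,z1,lx=30,ly=50,S=8,off=(0,0),size=(80,60),r=4):
    # antialiased silhouette of an upright box w/ rounded vertical edges
    a=[];
    for sx,sy,t0 in((1,1,0),(-1,1,90),(-1,-1,180),(1,-1,270)):
        for t in np.radians(np.arange(t0,t0+91,15)):
            a.append((sx*(lx/2-r)+r*np.cos(t),sy*(ly/2-r)+r*np.sin(t)))
    a=np.array(a);cc,ss=np.cos(yaw),np.sin(yaw)
    X=c[0]+a[:,0]*cc-a[:,1]*ss;Y=c[1]+a[:,0]*ss+a[:,1]*cc
    q=np.array([proj("scene",(x,y,z)) for z in(z0,z1) for x,y in zip(X,Y)])
    q=(q-np.array(off)+.5)*S-.5
    h=cv2.convexHull(q.astype(np.float32))
    m=np.zeros((size[1]*S,size[0]*S),np.uint8);cv2.fillPoly(m,[np.round(h*16).astype(np.int32)],255,shift=4)
    return cv2.resize(m,size,interpolation=cv2.INTER_AREA)/255.
def edge_profile(g,rows,u0,u1):
    pass
E
python3 - <<'E'
from h import *
from scipy.optimize import minimize
p=cv2.imread("pics/s7.png"); off=(197,124)
V=p[124:184,197:277].max(-1).astype(float)   # V channel
# print rows for edges
for r in (20,24,28,30,32,34,35,36,37): print(r+124,V[r,28:56].astype(int))
def edges(c):
    yaw=.2023
    out={}
    for a in(-15,15):
        for b in(-25,25):
            q=proj("scene",(c[0]+a*np.cos(yaw)-b*np.sin(yaw),c[1]+a*np.sin(yaw)+b*np.cos(yaw),c[2])); out[a,b]=q.round(2)
    return out
print(edges((603.7,181.1,108)))
E
```

```text
144 [244 246 253 255 255 237 120  60  61  61  60  60  58  58  57  59  59  57
  56  56 133 228 235 232 230 229 228 229]
148 [249 250 250 251 255 255 158  58  61  63  62  58  58  59  57  60  60  59
  54  51 131 245 243 236 234 233 232 232]
152 [251 251 251 252 255 255 160  58  62  63  61  59  56  55  57  62  59  59
  54  51 143 254 253 252 253 252 250 249]
154 [253 253 252 253 255 255 168  58  59  61  62  59  56  58  57  57  58  57
  55  50 145 255 255 249 232 225 227 218]
156 [254 254 254 254 255 255 192  80  62  63  61  61  58  57  57  57  57  56
  54  51 118 219 194 169 153 147 146 146]
158 [253 253 253 254 254 248 216 166 136 115  91  70  58  56  54  58  57  54
  53  56  97 147 153 154 152 152 153 161]
159 [253 253 253 253 250 235 207 187 173 160 145 123  94  73  63  59  55  57
  70  94 129 147 152 151 152 151 163 181]
160 [252 253 253 253 252 248 246 240 222 199 182 166 151 138 119  92  87 103
 126 142 154 156 154 153 155 158 179 196]
161 [251 252 252 253 253 254 255 255 252 242 222 185 178 173 163 148 145 156
 170 170 163 160 161 167 183 187 195 201]
{(-15, -25): array([240.96, 161.41]), (-15, 25): array([229.5 , 156.48]), (15, -25): array([246.61, 157.66]), (15, 25): array([235.21, 152.85])}
```

Comparing silhouettes in the scene camera, the meter is horizontally within about 1 mm of the slot: meter at (603.7, 181.1) against slot at (603.3, 180.0) in the same camera frame. I nudge by that and lower slowly, watching the force.

Call:
{"name": "arm_command", "arguments": {
  "targets": [
    [[0,0,0],[-0.0008,-0.0004,0],255],
    [[0,0,0],[-0.0008,-0.0004,0.003],255],
    [[0,0,0],[-0.0008,-0.0004,0.006],255],
    [[0,0,0],[-0.0008,-0.0004,0.008],255],
    [[0,0,0],[-0.0008,-0.0004,0.01],255],
    [[0,0,0],[-0.0008,-0.0004,0.011],255],
    [[0,0,0],[-0.0008,-0.0004,0.011],255]
  ]
}}

```text
t: 11.4
eef_pos: [603.5, 180.3, 179.0]
tcp_rot: [-3.141, -0.0, 1.772]
ft_force: [-1.3, 0.3, -1.7]
opening: 0.317
```

Call:
{"name": "arm_command", "arguments": {
  "targets": [
    [[0,0,0],[0,0,0.002],255],
    [[0,0,0],[0,0,0.004],255],
    [[0,0,0],[0,0,0.006],255],
    [[0,0,0],[0,0,0.006],255]
  ]
}}

```text
t: 11.8
eef_pos: [603.4, 180.3, 172.8]
tcp_rot: [-3.141, -0.0, 1.772]
ft_force: [0.9, 0.2, -1.5]
opening: 0.313
```

Call:
{"name": "arm_command", "arguments": {
  "targets": [
    [[0,0,0],[0,0,0.003],255],
    [[0,0,0],[0,0,0.006],255],
    [[0,0,0],[0,0,0.009],255],
    [[0,0,0],[0,0,0.012],255],
    [[0,0,0],[0,0,0.014],255],
    [[0,0,0],[0,0,0.014],255]
  ]
}}

```text
t: 12.4
eef_pos: [603.5, 180.2, 158.8]
tcp_rot: [-3.141, -0.0, 1.772]
ft_force: [-0.2, -0.4, -1.4]
opening: 0.314
```

Run:
```python
from h import *
st()
p,d=read_camera("scene"); cv2.imwrite("pics/s8.png",p)
cv2.imwrite("pics/s8c.png",cv2.resize(p[124:184,197:277],None,fx=10,fy=10,interpolation=cv2.INTER_CUBIC))
st()
```

```text
t 12.4 pos [603.5 180.2 158.8] rpy [-3.1411e+00 -1.0000e-04  1.7722e+00] F [-0.2 -0.4 -1.4] op 0.314
t 12.45 pos [603.5 180.3 159. ] rpy [-3.1414e+00 -1.0000e-04  1.7723e+00] F [ 0.4 -0.4 -2. ] op 0.316
```

View pics/s8c.png

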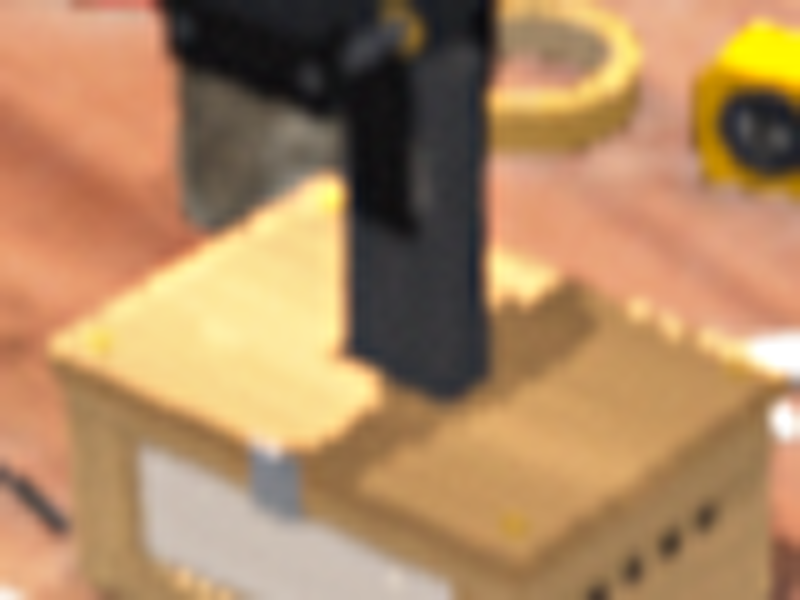

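The meter is entering the slot cleanly: it meets the lid at crop (420,385) and the force is only its own weight. I lower the last 32 mm.

Call:
{"name": "arm_command", "arguments": {
  "targets": [
    [[0,0,0],[0,0,0.005],255],
    [[0,0,0],[0,0,0.011],255],
    [[0,0,0],[0,0,0.017],255],
    [[0,0,0],[0,0,0.023],255],
    [[0,0,0],[0,0,0.028],255],
    [[0,0,0],[0,0,0.031],255],
    [[0,0,0],[0,0,0.032],255],
    [[0,0,0],[0,0,0.032],255]
  ]
}}

```text
t: 13.25
eef_pos: [603.6, 180.3, 127.1]
tcp_rot: [3.142, -0.0, 1.772]
ft_force: [0.6, -0.3, -1.4]
opening: 0.314
```

Call:
{"name": "arm_command", "arguments": {
  "targets": [
    [[0,0,0],[0,0,0],255],
    [[0,0,0],[0,0,0],255],
    [[0,0,0],[0,0,0],255],
    [[0,0,0],[0,0,0],255]
  ]
}}

```text
t: 13.65
eef_pos: [603.6, 180.3, 127.3]
tcp_rot: [3.141, -0.0, 1.772]
ft_force: [-0.1, 0.4, -1.9]
opening: 0.311
```

Run:
```python
from h import *
st()
p,d=read_camera("scene"); cv2.imwrite("pics/s9.png",p)
cv2.imwrite("pics/s9c.png",cv2.resize(p[114:194,187:287],None,fx=8,fy=7.5,interpolation=cv2.INTER_CUBIC))
W=cloud("scene",d)
# top of meter height
m=(np.hypot(W[...,0]-603,W[...,1]-180)<35)&(W[...,2]>170)&(W[...,2]<200); print(m.sum(),np.nanmedian(W[m],0))
st(); s=env.state(); print(s["moment"])
```

```text
t 13.65 pos [603.6 180.3 127.3] rpy [ 3.1413e+00 -1.0000e-04  1.7723e+00] F [-0.1  0.4 -1.9] op 0.311
109 [598.14156507 163.12400347 182.53893705]
t 13.7 pos [603.6 180.3 127.3] rpy [ 3.1414e+00 -1.0000e-04  1.7723e+00] F [-0.2  0.2 -2.5] op 0.316
[-0.11242162  0.07778592  0.01198753]
```

View pics/s9c.png

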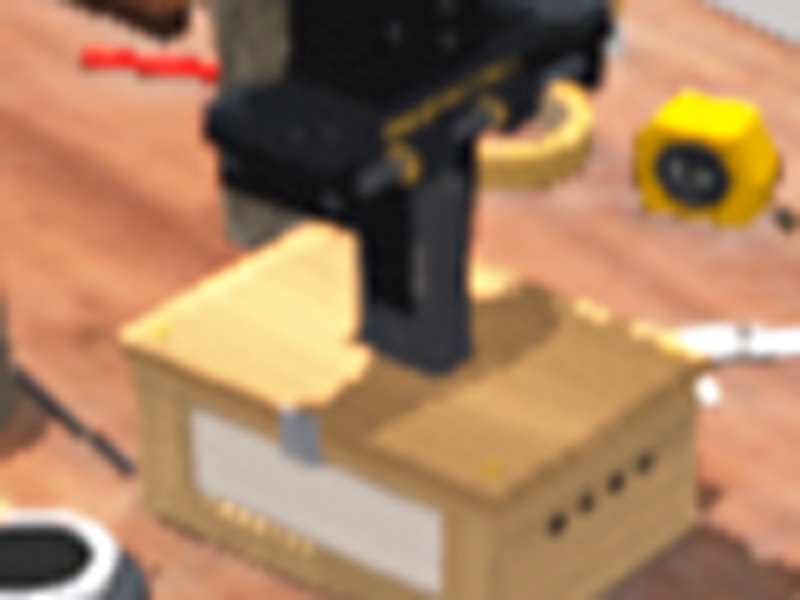

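View pics/s9.png

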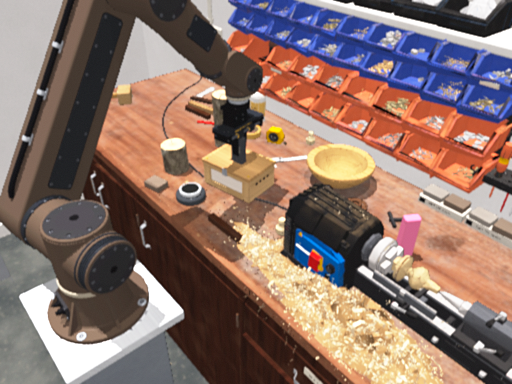

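The meter stands in the slot, with about 54 mm below the lid by arm kinematics. Only its weight shows on the wrist, side forces are under 1 N, and the log, sanding block, blank and knob stand where they were. I hand in.

Run:
```python
from h import *
env.job_done(); st()
```

```text
the job is handed in; nothing more can be done
the job is handed in; nothing more can be done
```

The job is done and handed in at about 13.7 s of the 51 s allowed. The simulator gave no verdict.

- **Check pad:** I gripped the meter across its 30 mm thickness and pressed it onto the pad. The tool was at the pad's hard-stop height, with 15–22 N on the wrist, for more than 0.8 s.
- **Slot:** I then lowered the meter through the slot with no resistance and left it gripped. By the arm's position the foot is about 46 mm above the bench, so about 54 mm is below the lid and it is clear of the floor.
- **Last checks:** Only the meter's weight (about 2 N) and side forces under 1 N showed on the wrist. The arm was still, the finger opening matched about 30 mm, and by eye the bystanders had not moved in the last scene picture.
- **Disagreement:** The two cameras differed by about 2 mm in y on where the slot is. With the arm over the box only the scene camera could see the slot, so I placed the meter by that view.
- **Not measured directly:** The depth in the slot was not measured by camera. A camera check of the meter's top was spoiled because it picked up the gripper.

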